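Press the worn bearing out of a handpiece sleeve

ROBOT

A 7-joint arm with a two-finger parallel gripper is mounted at the origin on a cart in front of the work surface, level with it; the furniture and walls round the work are solid. World frame = base frame: x ahead of the robot, y to its left, z up, the work surface at z = 0. Lengths are in mm, angles in rad, forces in N, time in s.
With the tool pointing down it reaches from about 425 to 950 mm from the base axis. Payload 4.7 kg.
Tool frame: the origin (TCP) lies midway between the tips of the shut fingers; the grasp point (between the pads) lies 19 mm behind it; z points along the fingers, y is the direction in which the jaws open and shut (so a half turn about z gives the same grasp; the last joint's range is limited). The gripper opens to 85 mm and grips with 20 to 120 N. Pads are 22 mm wide; open, the fingers measure 114 mm over their backs; the gripper's body (76 mm by 85 mm) begins 54 mm behind the grasp point. The pads swing forward as they close: fully open they stand 13 mm farther back than shut.
Start: joints at [-1.223, 0.469, -0.049, 1.532, 0.024, 1.141, -0.082], TCP at [248.326, 627.681, 231.335] pointing down, gripper open.
Joint ranges: [-2.59, 2.59], [-0.33, 1.99], [-1.39, 1.29], [0.1, 2.45], [-1.04, 4.18], [0.21, 1.99], [-2.66, 2.66]. Speed limits (rad/s): [2.57, 2.57, 3.14, 3.14, 3.14, 3.14, 3.14].

INTERFACE

Orientations are given as a rotation vector (axis times angle).
In Python, from plant import * gives the robot as it stands.
- The arm moves only by the shell command python3 -m inch 'ROWS' [OPENING] [FORCE]. ROWS is JSON, a list of rows, each a list of 6 numbers: the shift along the tool's x, y, z in units of 0.2 m (1.0 is 0.2 m), then the turn, a rotation vector about the tool's x, y, z in units of 180 degrees (1.0 is 180 degrees). In form: [[dx, dy, dz, wx, wy, wz], ...]. A call has 1 to 12 rows; each row shifts and turns the commanded pose from where the row before left it, along the tool's axes as they then stand; what a row does not reach is not made up. A row lasts 1/10 s, in which the tool goes at most 50 mm and 8.59 degrees, less where a joint would pass 70% of its speed; a pose out of reach is approached as far as the arm can. A call with a number of a shift or a turn outside -1 to 1 is refused whole. A call with a gripper value outside its range is refused whole. OPENING is the closure, from -1 (fully open) to 1 (shut), set as the call begins (- or left out, the last holds). The fingers move at their own pace and stop on an object; FORCE is the grip in N (left out, the last holds). Time passes only in rows, so rows that do not move let the fingers close. It gives the time, the measured TCP pose, the force and the opening at its end, in the units of the state.
- observe(): the state, without advancing time (a new reading comes with each control period).
- snapshot(name): name is "side" or "top"; returns a dict with "color" (420x560x3 uint8, red, green, blue), "depth" (420x560 float32, mm along the optical axis (not along the pixel's ray), 0 where there is no reading), "fx", "fy", "cx", "cy" (pixels), "extrinsics" (4x4, takes a point from camera to world coordinates). Camera axes: x right, y up, looking along -z (the intrinsics and any distortion apply to the point x, -y, -z); pixel columns grow to the right and rows downward; lengths in mm; the calibration is good to about 2 mm. A picture is of the moment at which its call begins.
- sign_off(): hands the job in, once; it reports no verdict.
The state is a dict: "time": time; "qpos": joint angles; "joint_velocities": joint speeds; "joint_torque": joint torques, N m; "ee_pos": TCP position; "tool_rot": TCP orientation; "wrist_force": force on the tool from outside, world axes, zero at the start; "moment": the same for the moment, N m; "finger_gap": finger opening in mm.
Only numpy, scipy, OpenCV 4.12 (cv2) and the standard library are available. Lean on these libraries where they do the work, as an engineer would, in place of code of your own. Each camera call takes 0.05 s, during which the arm holds its last target. There are 200 camera calls.

TASK

Press the worn ball bearing out of the handpiece sleeve that is strapped down on the press-out stand: take the medium one of the three drivers from the wooden rack, feel its nose into the bore at the top of the sleeve and press straight down until the bearing drops into the steel cup below. Touch and press gently, never forcing the driver against the sleeve; then stand the driver back in its empty hole in the rack, its collar down on the board, and leave everything else where it is.

Things in the scene. Friction and masses are not known exactly. Their poses are not given: they have to be found in the camera images.
- stand: Steel press-out stand, fixed, 116 x 150 x 82 mm, on a 2 mm steel sheet: base, four columns, and on top a plate with a hole. In the hole stands an aluminium sleeve, held by clamps at +y and -y whose studs end 107 mm up. Origin: centre of the underside, 2 mm above the worktop; x along the short side, z up. The sleeve's foot is 66 mm up; a steel cup stands under it on the base.
- nest (a point): Point on the stand's axis at the height of the sleeve's mouth, 118 mm above the stand's origin. The mouth is level, a sharp-edged bore of 15 mm in a 29 mm barrel, 32 mm deep down to the bearing. The sleeve was strapped down leaning on the rim of an oversize hole, so its axis is 4 mm off this point; on which side changes, is measured by nothing, must be felt for. It does not give.
- bearing (a joint): Worn ball bearing, 20 mm wide, 8 mm thick, pressed in the foot of the sleeve below the bore. Value: metres it has gone down; 0 to 0.003 at the start (upper face 86 to 82 mm above the stand's origin), 0.039 lying in the cup. It takes about 13 N for some 15 mm, then it falls. It is surely out when the driver's nose end has come down to 63 mm above the stand's origin.
- rack: Wooden rack, fixed, 62 x 190 mm, front and back open. Its board, 82 mm above the worktop, has three 21 mm holes in a row along the rack's y axis, at -60, 0 and +60 mm. Origin: centre of the underside. A driver stands in each hole, nose down, collar on the board, nose end 20 mm above the worktop; which stands where changes.
- driver_medium: Medium driver, turned steel, loose, upright, 0.13 to 0.21 kg, 108 mm long. Origin: middle of its nose end, z up. Nose 13.5 mm thick (0.75 mm play all round in the bore) and 62 mm long with a 0.6 mm bevel; collar 28 mm wide from 62 to 68 mm; round grip 22 mm thick from 68 to 108 mm. The collar meets the sleeve when the nose end is 56 mm above the stand's origin.
- driver_small: Smallest driver, same shape and origin: nose 7 mm (meant for smaller bores), same collar, grip 16 mm thick, from 68 to 100 mm. Stays in the rack.
- driver_large: Largest driver, same shape and origin: nose 18 mm (too thick for the bore), same collar, grip 27 mm thick, from 68 to 116 mm, so its top stands 136 mm above the worktop. Stays in the rack.
- steel_block: Bystander: bench block of bare steel, 64 x 64 x 28 mm, loose on the worktop left of the stand. Origin: centre of its underside.
- loupe: Bystander: black eye loupe, 39 mm wide, 30 mm high, loose on the worktop behind the stand. Origin: centre of its underside.
- microscope_head (a point): Lowest point of the microscope's head that hangs over the back left of the bench: it takes up x > 0.57, y 0.12 to 0.37, from 0.24 m (at this point) to over 0.4 m up. Keep the arm clear of it; nothing to do there.
Things that resemble listed ones, but are neither listed nor needed, are in the scene too. Leave any orange look-alike of the driver_medium alone.

How it is judged (in metres and radians):
On the way, in this order (a step that is already met when the one before it is completed fails the run):
1. the medium driver's nose stands in the bore above the seated bearing (z of driver_medium in the frame of stand between 0.075 and 0.105 m and horizontal distance between driver_medium and stand below 0.008 m and value of joint bearing below 0.006 m), for 0.05 s.
2. the bearing is pressed out of the sleeve and lies in the cup (value of joint bearing above 0.034 m), for 0.1 s.
At the end, for the whole second after the job is handed in: the bearing is out of the sleeve and lies in the cup (0.034 m or more below its shoulder); the medium driver stands upright (within 0.12 rad) in a hole of the rack with its collar down on the board (within 5 mm), at rest (value of joint bearing above 0.034 m and z of driver_medium in the frame of rack between 0.015 and 0.026 m and horizontal distance between driver_medium and rack below 0.075 m and angle between driver_medium's own z axis and vertical below 0.12 rad and linear speed of driver_medium below 0.02 m/s); the robot touches nothing.
It fails at once if the driver presses on the sleeve, the bearing or the stand with more than 35 N (contact force between driver_medium and stand above 35 N).
It fails at once if another driver, the bench block or the loupe is moved more than 20 mm (distance of any of driver_small, driver_large, steel_block, loupe from where it was at the start of the episode above 0.02 m).
It also fails if it takes over 58 s, if anything falls off the work surface, if the arm or the gripper's body presses on something with over 40 N, if the wrist force passes 120 N, or if a joint passes its speed limit or range.

## Working session

There is one attempt and no reset: what is moved stays moved. The work goes in short steps, Python scripts to look and compute and a shell command to move; the robot and the scene stay as the last step left them, time stands still between calls to the robot, and variables do not carry over. Pictures are saved under pics/ and viewed, about 8 in all and at most 12, crops included, and the job is handed in when it is done.

```bash
ls; mkdir -p pics
python3 - <<'E'
from plant import *
import cv2, numpy as np
s=observe(); print(s)
for n in("top","side"):
    d=snapshot(n); np.savez(f"pics/{n}0.npz",**d)
    cv2.imwrite(f"pics/{n}0.png",cv2.resize(d["color"][:,:,::-1],(784,588)))
    print(n,d["fx"],d["fy"],d["cx"],d["cy"],np.round(d["extrinsics"],3).tolist(), [k for k in d])
E
```

```text
pics
{'time': 0.0, 'qpos': array([-1.22288263,  0.46941642, -0.04860411,  1.53369511,  0.02407428,
        1.14097137, -0.08228815]), 'joint_velocities': array([ 0.00120391,  0.00056127,  0.00053009,  0.00112252,  0.00067757,
       -0.00018974, -0.00118082]), 'joint_torque': array([-2.20792494e-04, -5.10288441e+01, -4.70969779e-02, -2.37713903e+01,
        1.06613294e-02,  7.36040762e-03,  7.58065056e-06]), 'ee_pos': array([248.13776639, 627.11448507, 230.27779383]), 'tool_rot': array([-5.88279415e-01, -3.08569907e+00,  2.95202769e-03]), 'wrist_force': array([ 0.01287144, -0.42009376, -0.68622113]), 'moment': array([-0.02753473,  0.01850547,  0.01284503]), 'finger_gap': 85.62541544874476}
top 429.87195091709566 429.87195091709566 285.71941556908035 207.90038650982086 [[0.013, 0.999, -0.039, 492.607], [-1.0, 0.013, -0.003, 14.666], [-0.003, 0.039, 0.999, 1258.404], [0.0, 0.0, 0.0, 1.0]] ['color', 'depth', 'fx', 'fy', 'cx', 'cy', 'extrinsics']
side 401.30519748032015 401.30519748032015 281.99864594981676 213.42724395230405 [[0.932, 0.159, -0.327, 216.226], [-0.364, 0.383, -0.849, -824.711], [-0.01, 0.91, 0.415, 569.184], [0.0, 0.0, 0.0, 1.0]] ['color', 'depth', 'fx', 'fy', 'cx', 'cy', 'extrinsics']
```

View pics/top0.png

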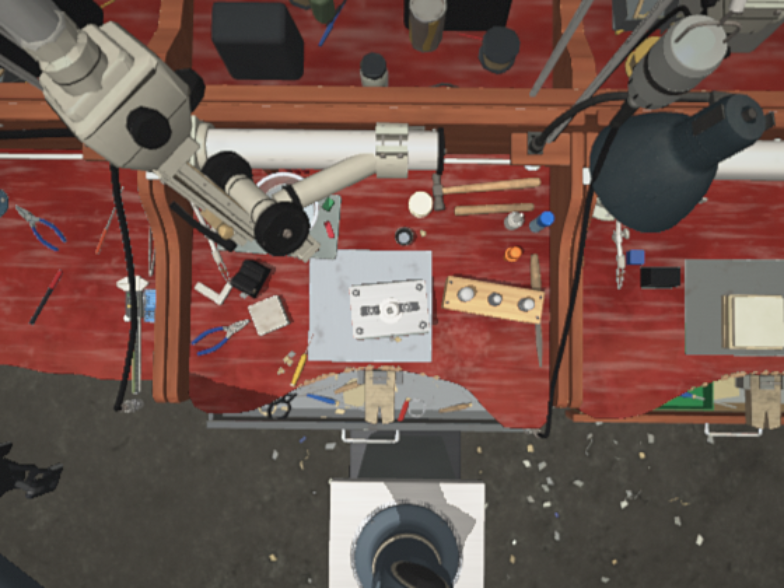

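View pics/side0.png

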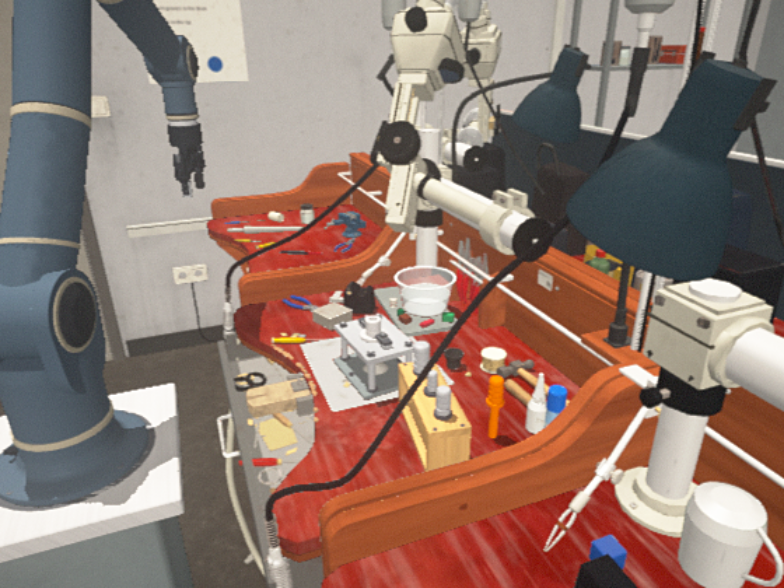

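The top view (784 px wide) shows the stand at (390,310), the rack at (495,300) with three driver tops at (467,294), (495,299) and (526,303), and the orange look-alike at (513,253). In the side view the rack is at (435,410) and the stand at (375,350). Next I'll zoom in and measure.

```bash
cat > h.py <<'E'
import numpy as np, cv2
def load(f): return dict(np.load(f))
def pt(d,u,v,z=None):
    """pixel -> world by depth map or by ray to plane z"""
    E=d["extrinsics"]; r=np.array([(u-d["cx"])/d["fx"],-(v-d["cy"])/d["fy"],-1.0])
    if z is None:
        s=float(d["depth"][int(round(v)),int(round(u))])
    else: s=(z-E[2,3])/(E[:3,:3]@r)[2]
    return E[:3,:3]@(r*s)+E[:3,3]
def cloud(d):
    v,u=np.mgrid[:420,:560]; s=d["depth"]
    r=np.stack([(u-d["cx"])/d["fx"]*s,-(v-d["cy"])/d["fy"]*s,-s],-1)
    return r@d["extrinsics"][:3,:3].T+d["extrinsics"][:3,3]
E
python3 - <<'E'
from h import *
t=load("pics/top0.npz"); s=load("pics/side0.npz")
a=cv2.resize(t["color"][170:255,240:400,::-1],None,fx=5,fy=5,interpolation=cv2.INTER_CUBIC)[:, :800]
cv2.imwrite("pics/topc.png",a)
b=cv2.resize(s["color"][215:335,225:345,::-1],None,fx=5,fy=5,interpolation=cv2.INTER_CUBIC)
cv2.imwrite("pics/sidec.png",b)
P=cloud(t); z=P[...,2]
reg=np.zeros(z.shape,bool); reg[175:250,240:400]=1
for lo,hi in((77,90),(92,104),(104,112),(112,118),(118,124),(124,132),(132,140)):
    m=(reg&(z>lo)&(z<hi)&(t["depth"]>0)).astype(np.uint8)
    n,l,st,c=cv2.connectedComponentsWithStats(m)
    for i in range(1,n):
        if st[i,4]>12:
            q=P[l==i]; print(lo,hi,st[i,:],np.round(c[i],1),np.round(q.mean(0),1),np.round(np.median(q[:,2]),1))
E
```

```text
77 90 [ 317  197   72   34 1302] [352.3 213.4] [ 526.1 -163.7   81.7] 81.6
77 90 [ 249  200   58   41 1639] [277.5 219.8] [506.   40.8  84. ] 83.8
77 90 [276 219   5   5  20] [278.2 221. ] [502.8  38.9  83.3] 83.0
92 104 [283 215  15   8  76] [291.1 218.4] [510.    3.9  97.2] 96.9
92 104 [257 218  17   7  78] [263.9 221. ] [502.2  77.2  97.6] 97.8
104 112 [364 176   8   8  35] [367.7 179.6] [ 616.7 -200.6  107.2] 107.0
104 112 [288 217   4   5  13] [289.4 218.8] [508.9   8.4 106.2] 106.0
112 118 [352 210   6   6  16] [354.1 212.6] [ 527.4 -163.2  116. ] 116.3
118 124 [273 216  11  11  56] [278.  220.8] [502.8  38.6 119.9] 119.7
124 132 [373 213   9   8  48] [377.  216.6] [ 517.4 -221.7  126.9] 126.8
132 140 [328 205  10  10  66] [332.7 209.4] [ 534.4 -104.3  134.9] 134.9
```

View pics/topc.png

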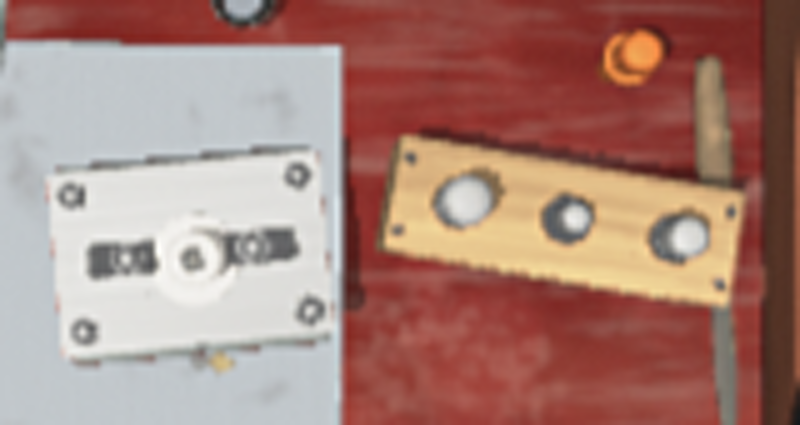

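View pics/sidec.png

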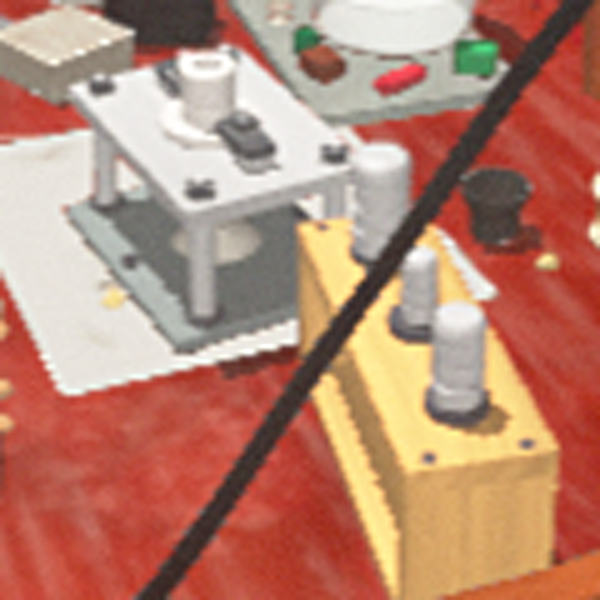

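The close-up shows large, small and medium drivers from left to right. The top crop puts the medium at (680,237), the small at (570,217) and the large at (467,200). Measured top heights of 127, 116 and 135 mm match 128, 120 and 136. Next come the plate centre, the sleeve and any tall obstacles such as the cable.

Run:
```python
from h import *
t=load("pics/top0.npz"); P=cloud(t); z=P[...,2]
# plate: everything >=76 connected region of stand
reg=np.zeros(z.shape,np.uint8); reg[190:250,240:312]=1
m=((z>70)&(reg>0)).astype(np.uint8)
c=max(cv2.findContours(m,0,cv2.CHAIN_APPROX_NONE)[0],key=cv2.contourArea)
r=cv2.minAreaRect(c); M=cv2.moments(m,True); u,v=M['m10']/M['m00'],M['m01']/M['m00']
print("plate rect",r,"centroid px",u,v,"world",pt(t,u,v,84).round(1), "rectctr",pt(t,*r[0],84).round(1))
b=cv2.boxPoints(r); print(np.array([pt(t,*q,84) for q in b]).round(1).tolist())
# sleeve by depth and flange/clamps
for lo in(108,112,116):
    m=((z>lo)&(z<126)&(reg>0)); m[:,286:]=0; vv,uu=np.nonzero(m); print("sleeve",lo,m.sum(),uu.mean(),vv.mean(),pt(t,uu.mean(),vv.mean(),120).round(1))
m=((z>92)&(z<111)&(reg>0))
# studs/clamps
for sl in (slice(240,272),slice(284,312)):
    k=np.zeros_like(m);k[:,sl]=1; vv,uu=np.nonzero(m&k); print("clamp",pt(t,uu.mean(),vv.mean(),98).round(1),len(uu))
# sheet: 
# rack
reg[:]=0; reg[190:240,312:395]=1
m=((z>70)&(reg>0)).astype(np.uint8)
c=max(cv2.findContours(m,0,cv2.CHAIN_APPROX_NONE)[0],key=cv2.contourArea); r=cv2.minAreaRect(c)
print("rack",r,pt(t,*r[0],82).round(1))
# tall obstacles
sel=(P[...,0]>300)&(P[...,0]<700)&(P[...,1]>-380)&(P[...,1]<420)&(z>140)
for y0 in range(-380,420,40):
    for x0 in range(300,700,50):
        q=P[sel&(P[...,1]>=y0)&(P[...,1]<y0+40)&(P[...,0]>=x0)&(P[...,0]<x0+50)]
        if len(q)>2: print((x0,y0),len(q),q[:,2].min().round(),q[:,2].max().round(),end="; ")
```

```text
plate rect ((277.4851379394531, 219.8514862060547), (36.816375732421875, 54.926055908203125), 84.2894058227539) centroid px 277.5475718533201 219.8637264618434 world [505.8  40.6  84. ] rectctr [505.8  40.8  84. ]
[[547.4, 121.1, 84.0], [564.3, -28.2, 84.0], [464.4, -39.3, 84.0], [447.5, 109.5, 84.0]]
sleeve 108 76 277.57894736842104 221.0 [502.4  39.7 120. ]
sleeve 112 74 277.94594594594594 221.0 [502.4  38.7 120. ]
sleeve 116 73 277.8767123287671 221.02739726027397 [502.3  38.9 120. ]
clamp [502.1  78.8  98. ] 92
clamp [511.4   2.4  98. ] 96
rack ((352.20269775390625, 213.78378295898438), (69.70516967773438, 23.50905418395996), 9.462322235107422) [ 525.1 -163.4   82. ]
(600, -380) 326 370.0 440.0; (650, -380) 761 431.0 527.0; (600, -340) 403 381.0 439.0; (650, -340) 770 420.0 478.0; (400, -300) 49 141.0 181.0; (450, -300) 84 179.0 242.0; (500, -300) 99 239.0 294.0; (550, -300) 74 292.0 328.0; (600, -300) 163 324.0 418.0; (650, -300) 746 357.0 456.0; (550, -260) 28 291.0 326.0; (600, -260) 59 325.0 360.0; (650, -260) 115 355.0 417.0; (450, -20) 923 1258.0 1258.0; (650, 100) 77 287.0 314.0; (550, 140) 113 250.0 390.0; (600, 140) 489 234.0 435.0; (650, 140) 298 296.0 415.0; (550, 180) 308 259.0 432.0; (600, 180) 488 276.0 441.0; (650, 180) 245 312.0 421.0; (550, 220) 21 353.0 417.0; (600, 220) 429 351.0 424.0; (650, 220) 291 312.0 421.0; (550, 260) 92 357.0 378.0; (600, 260) 611 350.0 465.0; (650, 260) 1336 313.0 637.0; (600, 300) 245 371.0 468.0; (650, 300) 1548 309.0 633.0; (600, 340) 7 414.0 422.0; (650, 340) 521 411.0 635.0; (650, 380) 14 599.0 612.0;
```

```bash
cat >> h.py <<'E'
from scipy.spatial.transform import Rotation as R
def target(yaw=8.4,tilt=8):
    a,b=np.radians(yaw),np.radians(tilt); xr=np.array([np.sin(a),np.cos(a),0]); Z=np.array([0,0,1.])
    z=-(np.cos(b)*Z+np.sin(b)*xr); x=np.cos(b)*xr-np.sin(b)*Z
    return R.from_matrix(np.stack([x,np.cross(z,x),z],1))
def plan(o,p,T=None,dw=None):
    """total tool shift in units (before turning) and turn in units"""
    C=R.from_rotvec(o["tool_rot"]); d=np.array(p)-o["ee_pos"] if dw is None else np.array(dw)
    print("shift",(C.inv().apply(d)/200).round(4), "dist",np.linalg.norm(d).round(1))
    if T is not None: print("turn",((C.inv()*T).as_rotvec()/np.pi).round(4),"deg",np.degrees((C.inv()*T).magnitude()).round(1),"shift after turn",(T.inv().apply(d)/200).round(4))
E
python3 - <<'E'
from h import *; from plant import *
o=observe(); plan(o,[410,300,260],target())
o2=dict(o); o2["ee_pos"]=np.array([410,300,260.]); o2["tool_rot"]=target().as_rotvec(); plan(o2,[480,0,260])
o2["ee_pos"]=np.array([480,0,260.]);plan(o2,[517,-215,230])
E
```

```text
shift [-1.3542 -1.2238 -0.1459] dist 366.2
turn [ 0.0293 -0.0372  0.426 ] deg 77.2 shift after turn [-1.5062  1.0394  0.062 ]
shift [-1.4188  0.5654  0.1994] dist 308.1
shift [-1.0055  0.3401  0.2928] dist 220.2
```

```bash
python3 -m inch '[[-0.135,-0.122,-0.0146,0,0,0],[-0.135,-0.122,-0.0146,0,0,0],[-0.135,-0.122,-0.0146,0,0,0],[-0.135,-0.122,-0.0146,0,0,0],[-0.135,-0.122,-0.0146,0,0,0],[-0.135,-0.122,-0.0146,0,0,0],[-0.135,-0.122,-0.0146,0,0,0],[-0.135,-0.122,-0.0146,0,0,0],[-0.135,-0.122,-0.0146,0,0,0],[-0.135,-0.122,-0.0146,0,0,0],[0,0,0,0,0,0]]' -1 80
python3 -m inch '[[0,0,0,0.0029,-0.0037,0.0426],[0,0,0,0.0029,-0.0037,0.0426],[0,0,0,0.0029,-0.0037,0.0426],[0,0,0,0.0029,-0.0037,0.0426],[0,0,0,0.0029,-0.0037,0.0426],[0,0,0,0.0029,-0.0037,0.0426],[0,0,0,0.0029,-0.0037,0.0426],[0,0,0,0.0029,-0.0037,0.0426],[0,0,0,0.0029,-0.0037,0.0426],[0,0,0,0.0029,-0.0037,0.0426],[0,0,0,0,0,0]]'
python3 - <<'E'
from h import *; from plant import *
o=observe(); print(o["qpos"].round(2)); plan(o,[480,0,260],target())
E
```

```text
time: 1.2
ee_pos: [412.4, 296.0, 260.8]
tool_rot: [0.602, 3.082, -0.003]
wrist_force: [-0.9, 0.1, -0.2]
finger_gap: 85.5
time: 2.3
ee_pos: [409.2, 302.1, 260.0]
tool_rot: [2.306, 1.993, -0.159]
wrist_force: [0.1, 0.4, 0.3]
finger_gap: 85.5
[-0.97  0.22  0.24  1.84  0.04  1.2  -0.9 ]
shift [-1.43    0.5688  0.1979] dist 310.3
turn [ 0.0001 -0.0007  0.0004] deg 0.1 shift after turn [-1.4288  0.5707  0.2007]
```

```bash
python3 -m inch '[[-0.204,0.0815,0.0286,0,0,0],[-0.204,0.0815,0.0286,0,0,0],[-0.204,0.0815,0.0286,0,0,0],[-0.204,0.0815,0.0286,0,0,0],[-0.204,0.0815,0.0286,0,0,0],[-0.204,0.0815,0.0286,0,0,0],[-0.204,0.0815,0.0286,0,0,0],[-0.2,0.068,0.0586,0,0,0],[-0.2,0.068,0.0586,0,0,0],[-0.2,0.068,0.0586,0,0,0],[-0.15,0.068,0.0586,0,0,0],[0,0,0,0,0,0]]'
python3 - <<'E'
from h import *; from plant import *
o=observe(); print(o["qpos"].round(2)); 
u=-target().as_matrix()[:,2]
g=np.array([517.4,-221.7,0]); 
# grasp point (19 mm behind TCP) must lie on driver's axis; TCP z 92 -> gp z ~111
gp=g+[0,0,111]; tcp=gp-19*u; print("tcp target",tcp)
plan(o,tcp+[0,0,50],target())
for n in("side","top"):
    d=snapshot(n); np.savez(f"pics/{n}1.npz",**d)
a=load("pics/side1.npz")["color"][190:340,190:350,::-1]
cv2.imwrite("pics/s1.png",cv2.resize(a,None,fx=4,fy=4,interpolation=cv2.INTER_CUBIC))
E
```

```text
time: 3.5
ee_pos: [510.6, -166.8, 233.4]
tool_rot: [2.311, 1.985, -0.162]
wrist_force: [-1.0, -0.1, 0.7]
finger_gap: 85.4
[-0.32  0.26  0.58  1.9   0.    1.01  0.09]
tcp target [ 517.01371427 -224.31592187   92.18490669]
shift [-0.2132  0.075   0.4903] dist 108.0
turn [-0.0003 -0.     -0.0016] deg 0.3 shift after turn [-0.2136  0.0735  0.4904]
```

View pics/s1.png

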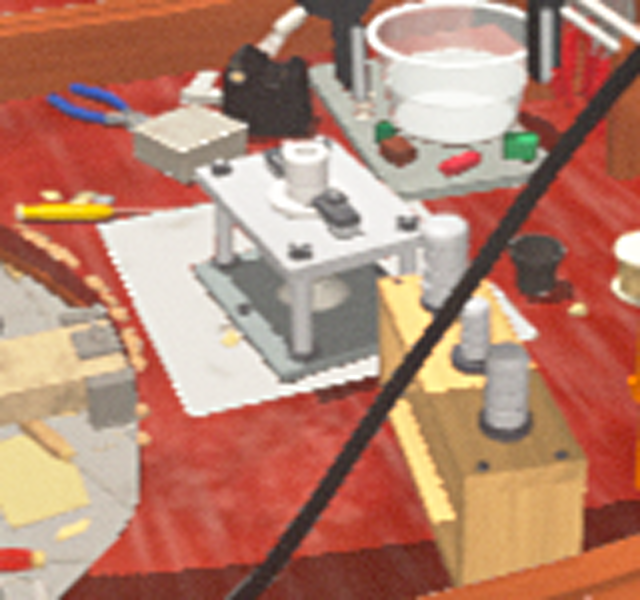

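The gripper sits above this crop and only its shadow shows on the rack. The medium driver's top is at side pixel (317,278). I'll cross-check its position from that, then descend.

```bash
python3 - <<'E'
from h import *
a=load("pics/side0.npz"); print("medium via side",pt(a,225+460/5,215+316/5,128).round(1))
b=load("pics/side1.npz"); print(pt(b,190+507/4,190+355/4,128).round(1), "sleeve mouth",pt(b,190+307/4,190+151/4,120).round(1))
# top mask refinements, top face of medium by depth
t=load("pics/top0.npz"); P=cloud(t)
m=np.zeros((420,560),bool); m[208:226,368:390]=1; m&=(P[...,2]>122)
v,u=np.nonzero(m); print("top",u.mean(),v.mean(),pt(t,u.mean(),v.mean(),128).round(1))
E
python3 -m inch '[[-0.053,0.0188,0,0,0,0],[-0.053,0.0188,0,0,0,0],[-0.053,0.0188,0,0,0,0],[-0.054,0.0188,0,0,0,0],[0,0,0.12,0,0,0],[0,0,0.12,0,0,0],[0,0,0.12,0,0,0],[0,0,0.12,0,0,0],[0,0,0,0,0,0],[0,0,0,0,0,0]]'
```

```text
medium via side [ 516.3 -231.7  128. ]
[ 515.1 -233.2  128. ] sleeve mouth [503.8  29.6 120. ]
top 377.10169491525426 216.94915254237287 [ 516.3 -221.9  128. ]
time: 4.6
ee_pos: [518.7, -219.3, 145.0]
tool_rot: [2.307, 1.991, -0.158]
wrist_force: [0.1, -0.7, 0.6]
finger_gap: 85.5
```

The side estimate differs by 10 mm in y, along that camera's shallow viewing direction. I'll check with the side depth cloud and a look now that the gripper is close.

Run:
```python
from h import *; from plant import *
b=load("pics/side0.npz"); P=cloud(b)
def near(c,r,lo,hi):
    m=(np.hypot(P[...,0]-c[0],P[...,1]-c[1])<r)&(P[...,2]>lo)&(P[...,2]<hi)
    q=P[m]; 
    # circle fit on camera-facing cylinder side
    A=np.c_[2*q[:,:2],np.ones(len(q))]; s=np.linalg.lstsq(A,(q[:,:2]**2).sum(1),rcond=None)[0]
    print(len(q),q.mean(0).round(1),"zmax",q[:,2].max().round(1),"circle",s[:2].round(1),np.sqrt(s[2]+s[0]**2+s[1]**2).round(1))
near((517,-222),20,95,140); near((503,39),22,96,140); near((534,-104),22,95,145)
for n in("side","top"):
    d=snapshot(n); np.savez(f"pics/{n}2.npz",**d)
s=load("pics/side2.npz")["color"][170:320,240:400,::-1]; t=load("pics/top2.npz")["color"][150:270,300:460,::-1]
f=lambda a:cv2.resize(a,(400,int(a.shape[0]*2.5)),interpolation=cv2.INTER_CUBIC)
s,t=f(s),f(t); t=cv2.copyMakeBorder(t,0,s.shape[0]-t.shape[0],0,0,0)
cv2.imwrite("pics/st2.png",np.hstack([s,t]))
```

```text
182 [ 514.9 -230.7  113.8] zmax 127.4 circle [ 516.5 -227. ] 8.5
137 [500.9  30.4 110.2] zmax 119.6 circle [501.9  34.7] 12.0
209 [ 531.9 -114.1  119.2] zmax 135.4 circle [ 534.2 -109.4] 10.4
```

View pics/st2.png

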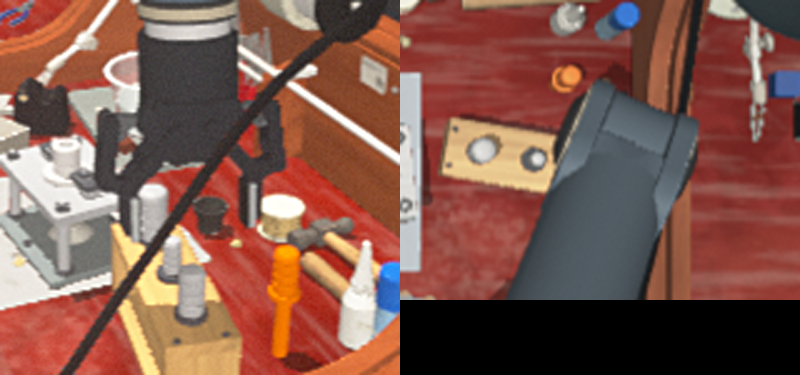

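Run:
```python
from h import *; from plant import *
o=observe(); T=target(); u=-T.as_matrix()[:,2]
tcp=np.array([517,-223,112.])-19*u; print(tcp); plan(o,tcp,T)
E=np.linalg.inv(load("pics/side2.npz")["extrinsics"]); d=load("pics/side2.npz")
for p in (o["ee_pos"]-13*-u*-1, o["ee_pos"]):
    c=E[:3,:3]@p+E[:3,3]; print("px in crop",((d["cx"]+d["fx"]*c[0]/-c[2]-240)*2.5).round(),((d["cy"]-d["fy"]*c[1]/-c[2]-170)*2.5).round())
```

```text
[ 516.61371427 -225.61592187   93.18490669]
shift [ 0.0024 -0.0105  0.2664] dist 53.3
turn [ 0.001  -0.0008 -0.0001] deg 0.2 shift after turn [ 0.0031 -0.0097  0.2664]
px in crop 190.0 257.0
px in crop 190.0 242.0
```

```bash
python3 -m inch '[[0,-0.01,0.09,0,0,0],[0,0,0.09,0,0,0],[0.002,0,0.086,0,0,0],[0,0,0,0,0,0],[0,0,0,0,0,0]]'
python3 -m inch '[[0,0,0,0,0,0],[0,0,0,0,0,0],[0,0,0,0,0,0],[0,0,0,0,0,0],[0,0,0,0,0,0],[0,0,0,0,0,0],[0,0,0,0,0,0],[0,0,0,0,0,0]]' 1 80
```

```text
time: 5.2
ee_pos: [516.4, -225.4, 93.0]
tool_rot: [2.306, 1.991, -0.156]
wrist_force: [0.4, -0.1, 0.2]
finger_gap: 85.2
time: 6.0
ee_pos: [516.0, -225.2, 92.5]
tool_rot: [2.306, 1.991, -0.156]
wrist_force: [-0.7, 0.7, 5.6]
finger_gap: 20.0
```

Run:
```python
from h import *; from plant import *
o=observe(); plan(o,None,dw=[0,0,132])
```

```text
shift [-0.0899  0.0011 -0.6538] dist 132.0
```

```bash
python3 -m inch '[[-0.006,0,-0.0436,0,0,0],[-0.012,0,-0.0872,0,0,0],[-0.012,0,-0.0872,0,0,0],[-0.012,0,-0.0872,0,0,0],[-0.012,0,-0.0872,0,0,0],[-0.012,0,-0.0872,0,0,0],[-0.012,0,-0.0872,0,0,0],[-0.012,0,-0.0872,0,0,0],[0,0,0,0,0,0],[0,0,0,0,0,0]]'
python3 - <<'E'
from h import *; from plant import *
o=observe(); print(o["wrist_force"],o["moment"])
d=snapshot("side"); np.savez("pics/side3.npz",**d)
cv2.imwrite("pics/s3.png",cv2.resize(d["color"][140:300,220:400,::-1],(720,640))[:600])
P=cloud(d); c=o["ee_pos"]
for k in range(-75,25,10):   # slices of driver rel. to tcp
    q=P[(np.hypot(P[...,0]-c[0],P[...,1]-c[1]-2)<22)&(abs(P[...,2]-c[2]-k)<5)]
    if len(q)>3: print(k,len(q),q.mean(0).round(1))
E
```

```text
time: 7.0
ee_pos: [514.9, -224.9, 223.4]
tool_rot: [2.308, 1.992, -0.158]
wrist_force: [0.2, -0.6, -2.9]
finger_gap: 20.2
[ 0.15136727 -0.57483974 -2.85378823] [ 0.25423591 -0.00120707  0.00121348]
-75 10 [ 512.2 -228.7  152. ]
-65 31 [ 512.6 -228.9  158.3]
-55 31 [ 512.3 -228.7  168.3]
-45 23 [ 513.2 -229.9  178.1]
-35 15 [ 516.9 -229.1  187.4]
-25 7 [ 509.3 -222.9  198.3]
-15 12 [ 505.7 -228.9  209.7]
-5 51 [ 507.5 -230.9  218.2]
5 72 [ 509.1 -232.5  228.6]
15 99 [ 511.2 -232.6  238.5]
```

View pics/s3.png

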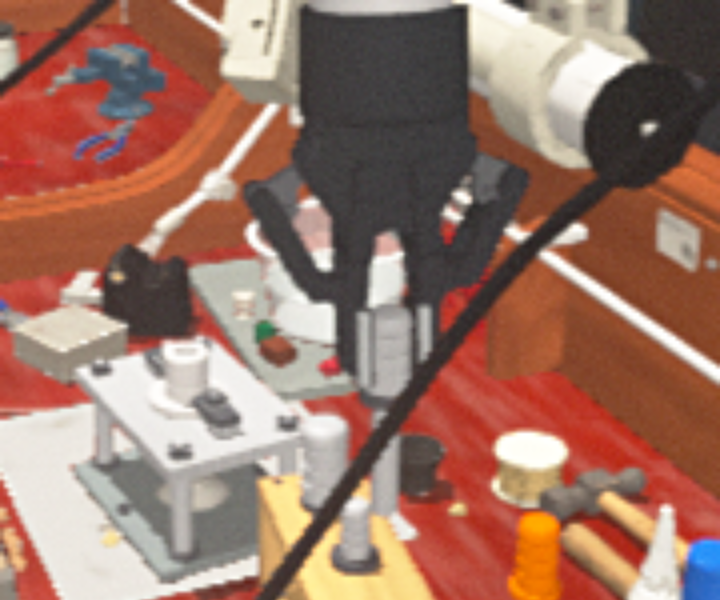

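The driver hangs upright in the grip and the cable is clear. Next I'll measure nose and sleeve with fixed-radius fits in the same camera, so the bias cancels.

```bash
cat >> h.py <<'E'
from scipy.optimize import least_squares
def cyl(P,c,reach,lo,hi,r):
    m=(np.hypot(P[...,0]-c[0],P[...,1]-c[1])<reach)&(P[...,2]>lo)&(P[...,2]<hi); q=P[m][:,:2]
    f=lambda s:np.hypot(q[:,0]-s[0],q[:,1]-s[1])-r
    s=least_squares(f,np.array(c)+[1,3.],loss="soft_l1",f_scale=1.0); return s.x.round(2),len(q),np.std(f(s.x)).round(2)
E
python3 - <<'E'
from h import *; from plant import *
P0=cloud(load("pics/side0.npz"));P1=cloud(load("pics/side1.npz"));P3=cloud(load("pics/side3.npz"))
for P in(P0,P1,P3): print("sleeve",cyl(P,(502.5,36),19,98,117,14.5), "large",cyl(P,(534,-106),19,92,133,13.5))
for P in (P0,P1): print("medium",cyl(P,(517,-224),16,92,126,11))
print("nose",cyl(P3,(514,-224),12,153,180,6.75),cyl(P3,(514,-224),12,153,166,6.75),cyl(P3,(514,-224),12,166,182,6.75))
o=observe();T=R.from_rotvec(o["tool_rot"]);print(o["ee_pos"],T.as_matrix().round(3).tolist())
E
```

```text
sleeve (array([503.07,  37.12]), 89, np.float64(2.36)) large (array([ 535.49, -105.88]), 188, np.float64(1.89))
sleeve (array([502.41,  36.78]), 89, np.float64(2.13)) large (array([ 535.63, -106.06]), 178, np.float64(1.41))
sleeve (array([502.98,  36.38]), 91, np.float64(2.47)) large (array([ 535.53, -105.94]), 190, np.float64(1.83))
medium (array([ 517.51, -224.17]), 185, np.float64(2.16))
medium (array([ 517.87, -223.8 ]), 179, np.float64(1.89))
nose (array([ 515.15, -224.1 ]), 80, np.float64(0.94)) (array([ 515.13, -224.1 ]), 41, np.float64(0.84)) (array([ 515.1 , -224.18]), 44, np.float64(1.01))
[ 514.58901303 -224.77065012  222.85192388] [[0.145, 0.989, -0.021], [0.98, -0.146, -0.134], [-0.136, -0.001, -0.991]]
```

Run:
```python
from h import *; from plant import *
o=observe(); plan(o,None,dw=[-12.1,260.9,0])
```

```text
shift [ 1.2698 -0.2504 -0.174 ] dist 261.2
```

```bash
python3 -m inch '[[0.0698,-0.0144,-0.009,0,0,0],[0.15,-0.0295,-0.0206,0,0,0],[0.15,-0.0295,-0.0206,0,0,0],[0.15,-0.0295,-0.0206,0,0,0],[0.15,-0.0295,-0.0206,0,0,0],[0.15,-0.0295,-0.0206,0,0,0],[0.15,-0.0295,-0.0206,0,0,0],[0.15,-0.0295,-0.0206,0,0,0],[0.15,-0.0295,-0.0206,0,0,0],[0,0,0,0,0,0],[0,0,0,0,0,0]]'
python3 - <<'E'
from h import *; from plant import *
o=observe(); print(o["ee_pos"],o["wrist_force"],R.from_rotvec(o["tool_rot"]).as_matrix().round(4).tolist())
d=snapshot("side"); np.savez("pics/side4.npz",**d); P=cloud(d)
o=observe(); print(o["ee_pos"])
x,y=o["ee_pos"][:2]; print("nose",cyl(P,(x,y+1),12,153,180,6.75),"sleeve",cyl(P,(502.5,36),19,98,117,14.5))
plan(o,[502.5,36.1,201.5]); plan(o,None,dw=[0,0,-1]);plan(o,None,dw=[1,0,0]);plan(o,None,dw=[0,1,0])
E
```

```text
time: 8.15
ee_pos: [502.6, 36.2, 222.5]
tool_rot: [2.305, 1.994, -0.161]
wrist_force: [0.8, -0.8, -2.8]
finger_gap: 19.9
[502.55647044  36.1754822  222.51153136] [ 0.82162001 -0.81928207 -2.82042354] [[0.1426, 0.9896, -0.0213], [0.9801, -0.1441, -0.1362], [-0.1379, -0.0014, -0.9905]]
[502.69548609  35.05244579 222.76066601]
nose (array([502.68,  37.63]), 54, np.float64(1.35)) sleeve (array([503.12,  36.84]), 87, np.float64(2.25))
shift [ 0.0196 -0.0016  0.1046] dist 21.3
shift [0.0007 0.     0.005 ] dist 1.0
shift [ 0.0007  0.0049 -0.0001] dist 1.0
shift [ 0.0049 -0.0007 -0.0007] dist 1.0
```

Encoder readings carry about 1 mm of noise, so I'll track commanded shifts. Now lowering toward the mouth.

```bash
python3 -m inch '[[0.0028,0,0.02,0,0,0],[0.0042,0,0.03,0,0,0],[0.0042,0,0.03,0,0,0],[0.0042,0,0.03,0,0,0],[0.0014,0,0.01,0,0,0],[0,0,0,0,0,0]]'
python3 -m inch '[[0.0007,0,0.005,0,0,0],[0.0007,0,0.005,0,0,0],[0.0007,0,0.005,0,0,0],[0,0,0,0,0,0]]'
python3 -m inch '[[0.0007,0,0.005,0,0,0],[0.0007,0,0.005,0,0,0],[0,0,0,0,0,0]]'
python3 -m inch '[[0.0007,0,0.005,0,0,0],[0,0,0,0,0,0]]'
```

```text
time: 8.8
ee_pos: [503.1, 35.6, 198.9]
tool_rot: [2.307, 1.992, -0.159]
wrist_force: [-0.3, 0.3, -2.3]
finger_gap: 20.2
time: 9.2
ee_pos: [503.3, 35.8, 196.4]
tool_rot: [2.307, 1.992, -0.157]
wrist_force: [-0.6, 0.1, -1.9]
finger_gap: 20.3
time: 9.5
ee_pos: [503.2, 35.8, 194.2]
tool_rot: [2.307, 1.992, -0.158]
wrist_force: [-0.0, 0.5, -1.9]
finger_gap: 20.4
time: 9.7
ee_pos: [503.3, 35.8, 193.3]
tool_rot: [2.307, 1.992, -0.158]
wrist_force: [-0.1, 0.3, -2.6]
finger_gap: 20.0
```

```bash
for i in 1 2; do python3 -m inch '[[0.0007,0,0.005,0,0,0],[0,0,0,0,0,0]]'|grep -E "ee_pos|force"; done
```

```text
ee_pos: [503.3, 35.8, 192.3]
wrist_force: [0.0, -0.7, -2.4]
ee_pos: [503.3, 35.8, 191.3]
wrist_force: [0.1, -0.7, -2.3]
```

```bash
python3 -m inch '[[0.0007,0,0.005,0,0,0],[0,0,0,0,0,0]]'|grep -E "ee_pos|force"; python3 -m inch '[[0.0007,0,0.005,0,0,0],[0,0,0,0,0,0]]'|grep -E "ee_pos|force"
```

```text
ee_pos: [503.3, 35.8, 190.2]
wrist_force: [-0.5, -0.2, -2.2]
ee_pos: [503.3, 35.8, 189.2]
wrist_force: [0.2, 0.4, -2.2]
```

```bash
python3 -m inch '[[0.0007,0,0.005,0,0,0],[0,0,0,0,0,0]]'|grep -E "ee_pos|force"; python3 -m inch '[[0.0007,0,0.005,0,0,0],[0,0,0,0,0,0]]'|grep -E "ee_pos|force"; python3 -m inch '[[0.0007,0,0.005,0,0,0],[0.0007,0,0.005,0,0,0],[0,0,0,0,0,0]]'|grep -E "ee_pos|force"
```

```text
ee_pos: [503.2, 35.8, 188.2]
wrist_force: [-0.2, -0.6, -2.0]
ee_pos: [503.3, 35.8, 187.2]
wrist_force: [0.2, -0.6, -2.9]
ee_pos: [503.2, 35.8, 185.2]
wrist_force: [-0.3, 0.4, -1.9]
```

No contact 7 mm below the mouth height, so the nose seems to have gone straight in. I'll confirm with a picture and go on in small steps.

```bash
python3 -m inch '[[0.0007,0,0.005,0,0,0],[0.0007,0,0.005,0,0,0],[0.0007,0,0.005,0,0,0],[0,0,0,0,0,0]]'|grep -E "ee_pos|force"; python3 -m inch '[[0.0007,0,0.005,0,0,0],[0.0007,0,0.005,0,0,0],[0.0007,0,0.005,0,0,0],[0,0,0,0,0,0]]'|grep -E "ee_pos|force"
python3 - <<'E'
from plant import *; import cv2
d=snapshot("side"); cv2.imwrite("pics/s5.png",cv2.resize(d["color"][150:300,180:330,::-1],(600,600),interpolation=cv2.INTER_CUBIC))
E
```

```text
ee_pos: [503.2, 35.8, 182.1]
wrist_force: [-0.3, -1.0, -2.2]
ee_pos: [503.2, 35.8, 179.1]
wrist_force: [-0.8, -1.1, -2.0]
```

View pics/s5.png

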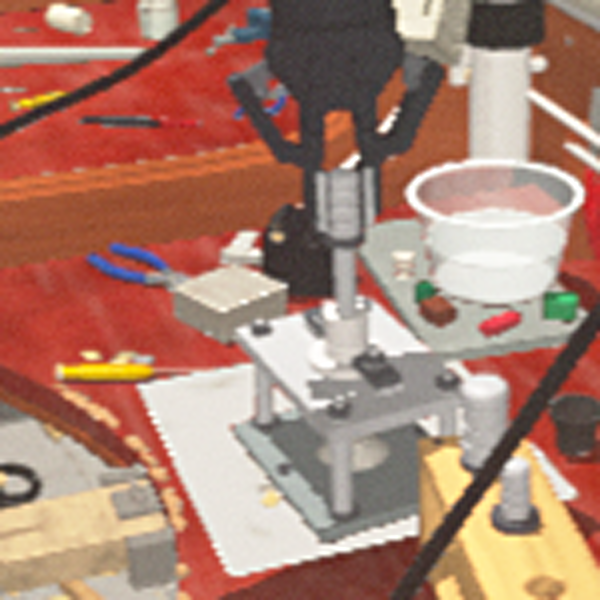

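The nose is inside the sleeve (crop 345,320) and the driver is upright. Lowering to just above the bearing.

```bash
python3 -m inch '[[0.0014,0,0.01,0,0,0],[0.0014,0,0.01,0,0,0],[0.0014,0,0.01,0,0,0],[0.0014,0,0.01,0,0,0],[0,0,0,0,0,0]]'|grep -E "ee_pos|force";python3 -m inch '[[0.0014,0,0.01,0,0,0],[0.0014,0,0.01,0,0,0],[0.0007,0,0.005,0,0,0],[0.0007,0,0.005,0,0,0],[0,0,0,0,0,0],[0,0,0,0,0,0]]'
python3 -m inch '[[0.0007,0,0.005,0,0,0],[0.0007,0,0.005,0,0,0],[0,0,0,0,0,0]]'|grep -E "ee_pos|force"
```

```text
ee_pos: [503.1, 35.8, 170.8]
wrist_force: [0.8, 0.5, -2.9]
time: 13.15
ee_pos: [503.4, 35.9, 165.1]
tool_rot: [2.307, 1.991, -0.157]
wrist_force: [-0.2, 0.1, -2.3]
finger_gap: 20.0
ee_pos: [503.3, 35.9, 163.0]
wrist_force: [-0.5, -0.6, -1.5]
```

```bash
python3 -m inch '[[0.0007,0,0.005,0,0,0],[0,0,0,0,0,0]]'|grep -E "ee_pos|force";python3 -m inch '[[0.0007,0,0.005,0,0,0],[0,0,0,0,0,0]]'|grep -E "ee_pos|force";python3 -m inch '[[0.0007,0,0.005,0,0,0],[0,0,0,0,0,0]]'|grep -E "ee_pos|force";python3 -m inch '[[0.0007,0,0.005,0,0,0],[0,0,0,0,0,0]]'|grep -E "ee_pos|force"
```

```text
ee_pos: [503.3, 35.9, 162.0]
wrist_force: [-0.0, 0.2, -2.1]
ee_pos: [503.3, 35.9, 161.0]
wrist_force: [-0.5, 0.3, -1.9]
ee_pos: [503.3, 35.8, 159.9]
wrist_force: [-0.4, 1.0, -2.6]
ee_pos: [503.3, 35.9, 158.9]
wrist_force: [-1.3, 0.4, -1.7]
```

```bash
python3 -m inch '[[0.0007,0,0.005,0,0,0],[0,0,0,0,0,0]]'|grep -E "ee_pos|force";python3 -m inch '[[0.0007,0,0.005,0,0,0],[0,0,0,0,0,0]]'|grep -E "ee_pos|force"
```

```text
ee_pos: [503.3, 35.9, 157.9]
wrist_force: [-1.4, -0.0, -2.0]
ee_pos: [503.5, 35.9, 157.4]
wrist_force: [-0.1, 0.3, 1.5]
```

Bearing contact at a nose height of about 83 mm above the stand, as expected. Pressing on.

```bash
python3 -m inch '[[0.0007,0,0.005,0,0,0],[0.0007,0,0.005,0,0,0],[0,0,0,0,0,0]]'|grep -E "ee_pos|force";python3 -m inch '[[0.0007,0,0.005,0,0,0],[0.0007,0,0.005,0,0,0],[0,0,0,0,0,0]]'|grep -E "ee_pos|force"
```

```text
ee_pos: [503.6, 35.9, 155.8]
wrist_force: [-2.2, 0.1, 5.2]
ee_pos: [503.6, 35.9, 153.7]
wrist_force: [-2.7, 1.0, 4.3]
```

```bash
python3 -m inch '[[0.0007,0,0.005,0,0,0],[0.0007,0,0.005,0,0,0],[0.0007,0,0.005,0,0,0],[0,0,0,0,0,0]]'|grep -E "ee_pos|force|gap";python3 -m inch '[[0.0007,0,0.005,0,0,0],[0.0007,0,0.005,0,0,0],[0.0007,0,0.005,0,0,0],[0,0,0,0,0,0]]'|grep -E "ee_pos|force|gap"
```

```text
ee_pos: [503.6, 35.9, 150.6]
wrist_force: [-1.8, -0.0, 6.1]
finger_gap: 20.3
ee_pos: [503.6, 35.8, 147.3]
wrist_force: [-0.9, -0.3, 2.6]
finger_gap: 20.4
```

```bash
python3 -m inch '[[0.0007,0,0.005,0,0,0],[0.0007,0,0.005,0,0,0],[0.0007,0,0.005,0,0,0],[0,0,0,0,0,0]]'|grep -E "ee_pos|force|gap";python3 -m inch '[[0.0007,0,0.005,0,0,0],[0.0007,0,0.005,0,0,0],[0.0007,0,0.005,0,0,0],[0,0,0,0,0,0]]'|grep -E "ee_pos|force|gap"
```

```text
ee_pos: [503.1, 35.9, 143.3]
wrist_force: [0.2, 0.6, -1.5]
finger_gap: 20.1
ee_pos: [503.3, 35.9, 140.7]
wrist_force: [0.4, 0.4, -2.6]
finger_gap: 20.1
```

```bash
python3 -m inch '[[0.0007,0,0.005,0,0,0],[0.0007,0,0.005,0,0,0],[0.0007,0,0.005,0,0,0],[0,0,0,0,0,0]]'|grep -E "ee_pos|force|gap"; python3 -m inch '[[0.0007,0,0.005,0,0,0],[0.0004,0,0.0025,0,0,0],[0,0,0,0,0,0],[0,0,0,0,0,0]]'
python3 - <<'E'
from plant import *; import cv2
d=snapshot("side"); cv2.imwrite("pics/s6.png",cv2.resize(d["color"][200:300,210:310,::-1],(600,600),interpolation=cv2.INTER_CUBIC))
E
```

```text
ee_pos: [503.3, 35.9, 137.7]
wrist_force: [0.3, 0.2, -2.0]
finger_gap: 20.3
time: 17.65
ee_pos: [503.4, 35.9, 136.3]
tool_rot: [2.307, 1.991, -0.157]
wrist_force: [-0.2, -0.4, -2.9]
finger_gap: 20.1
```

View pics/s6.png

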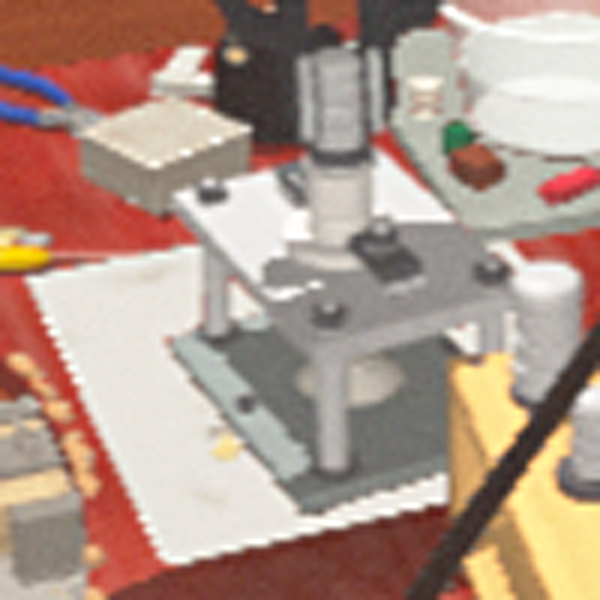

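The collar sits just above the sleeve and the force is back to zero. I'll go 2 mm deeper for certainty, then withdraw straight up.

```bash
python3 -m inch '[[0.0007,0,0.005,0,0,0],[0.0007,0,0.005,0,0,0],[0,0,0,0,0,0],[0,0,0,0,0,0]]'|grep -E "ee_pos|force|gap"; python3 -m inch '[[-0.0014,0,-0.01,0,0,0],[-0.0028,0,-0.02,0,0,0],[-0.0042,0,-0.03,0,0,0],[-0.0042,0,-0.03,0,0,0],[-0.0042,0,-0.03,0,0,0],[0,0,0,0,0,0]]'|grep -E "ee_pos|force|gap"; python3 -m inch '[[-0.0042,0,-0.03,0,0,0],[-0.0056,0,-0.04,0,0,0],[-0.0056,0,-0.04,0,0,0],[-0.0056,0,-0.04,0,0,0],[-0.0056,0,-0.04,0,0,0],[-0.0056,0,-0.04,0,0,0],[-0.0056,0,-0.04,0,0,0],[-0.0056,0,-0.04,0,0,0],[0,0,0,0,0,0],[0,0,0,0,0,0]]'
python3 - <<'E'
from h import *; from plant import *
d=snapshot("side"); np.savez("pics/side7.npz",**d); P=cloud(d); o=observe(); print(o["ee_pos"],o["wrist_force"])
x,y=o["ee_pos"][:2]; z=o["ee_pos"][2]; print([cyl(P,(x,y+1),12,z+a,z+b,6.75) for a,b in((-70,-42),(-70,-56),(-56,-42))])
# nose lowest point
q=P[(np.hypot(P[...,0]-x,P[...,1]-y-1)<11)&(P[...,2]>z-85)&(P[...,2]<z-40)]; print("min z rel",q[:,2].min()-z)
P3=cloud(load("pics/side3.npz")); q=P3[(np.hypot(P3[...,0]-514.6,P3[...,1]+223.8)<11)&(P3[...,2]>222.8-85)&(P3[...,2]<180)]; print("before",q[:,2].min()-222.8)
P0=cloud(load("pics/side0.npz"))
T=R.from_rotvec(o["tool_rot"]); print(np.degrees((T.inv()*target()).magnitude()))
print("bearing cup look:")
E
```

```text
ee_pos: [503.4, 35.9, 134.3]
wrist_force: [-0.3, -0.4, -2.9]
finger_gap: 19.7
ee_pos: [503.7, 36.0, 159.5]
wrist_force: [-0.2, 0.6, -1.8]
finger_gap: 19.7
time: 19.7
ee_pos: [503.3, 35.8, 221.2]
tool_rot: [2.307, 1.992, -0.157]
wrist_force: [-0.6, -0.5, -1.2]
finger_gap: 20.4
[503.05201014  35.75887997 220.91013414] [-0.58624795 -0.2294537  -1.72706326]
[(array([503.36,  36.91]), 51, np.float64(1.5)), (array([503.33,  36.85]), 25, np.float64(1.27)), (array([503.44,  37.  ]), 26, np.float64(1.68))]
min z rel -74.79683586018132
before -72.65745225056997
0.1535102862279131
bearing cup look:
```

Run:
```python
from h import *; from plant import *
o=observe(); plan(o,None,dw=[13.8,-260.9,0])
```

```text
shift [-1.2685  0.2586  0.1749] dist 261.3
```

```bash
python3 -m inch '[[-0.0685,0.0146,0.0089,0,0,0],[-0.15,0.0305,0.02075,0,0,0],[-0.15,0.0305,0.02075,0,0,0],[-0.15,0.0305,0.02075,0,0,0],[-0.15,0.0305,0.02075,0,0,0],[-0.15,0.0305,0.02075,0,0,0],[-0.15,0.0305,0.02075,0,0,0],[-0.15,0.0305,0.02075,0,0,0],[-0.15,0.0305,0.02075,0,0,0],[0,0,0,0,0,0],[0,0,0,0,0,0]]'
python3 - <<'E'
from h import *; from plant import *
d=snapshot("side"); np.savez("pics/side8.npz",**d); P=cloud(d); o=observe(); print(o["ee_pos"],o["wrist_force"])
x,y=o["ee_pos"][:2]; z=o["ee_pos"][2]; print([cyl(P,(x,y+1),12,z+a,z+b,6.75) for a,b in((-70,-42),(-70,-56),(-56,-42))])
q=P[(np.hypot(P[...,0]-x,P[...,1]-y-1)<11)&(P[...,2]>z-85)&(P[...,2]<z-40)]; print("min z rel",q[:,2].min()-z)
print("large",cyl(P,(534,-106),19,92,133,13.5))
# hole in the board: board pixels near (517,-224) that lie below the board
m=(np.hypot(P[...,0]-517,P[...,1]+224)<40); 
b=P[m&(abs(P[...,2]-82)<4)]; print("board pts",len(b),b.mean(0))
a=d["color"][225:325,250:350,::-1]; cv2.imwrite("pics/s8.png",cv2.resize(a,(600,600),interpolation=cv2.INTER_CUBIC))
E
```

```text
time: 20.85
ee_pos: [516.1, -226.6, 220.7]
tool_rot: [2.31, 1.989, -0.159]
wrist_force: [0.4, -0.0, -2.4]
finger_gap: 20.4
[ 516.52564124 -225.24850888  220.6215194 ] [-0.41297205  0.66744448 -1.3417327 ]
[(array([ 510.81, -235.7 ]), 87, np.float64(2.09)), (array([ 511.42, -236.15]), 45, np.float64(2.25)), (array([ 509.83, -234.83]), 42, np.float64(1.92))]
min z rel -74.57821859133611
large (array([ 535.53, -105.93]), 188, np.float64(1.58))
board pts 597 [ 516.84390145 -225.00670068   80.01180414]
```

View pics/s8.png

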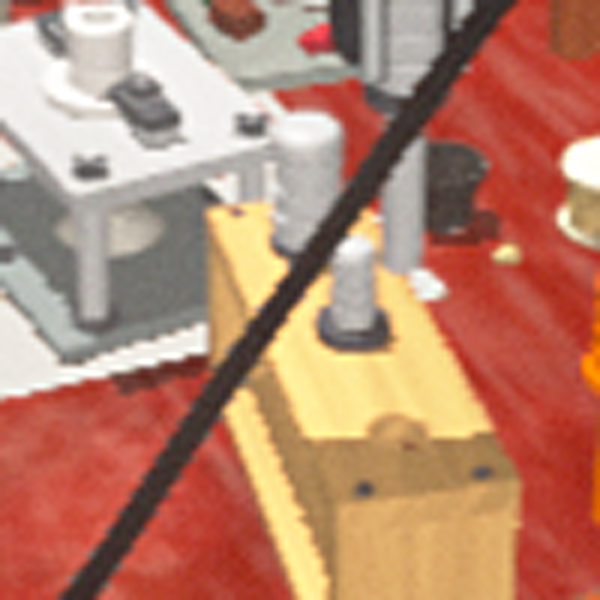

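The nose hangs over the empty hole, which shows at crop (398,430). The nose fit flipped to the wrong side, so I'll refit and cast the hole pixel onto the board.

Run:
```python
from h import *
d=load("pics/side8.npz"); P=cloud(d)
print("hole",pt(d,250+398/6-.5,225+430/6-.5,82).round(1))
a=d["color"][225:325,250:350].astype(int)
q=P[(np.hypot(P[...,0]-516.5,P[...,1]+225.5)<9)&(P[...,2]>153)&(P[...,2]<178)]; print(len(q),np.median(q,0).round(1))
P3=cloud(load("pics/side3.npz")); q3=P3[(np.hypot(P3[...,0]-514.8,P3[...,1]+224.8)<9)&(P3[...,2]>153)&(P3[...,2]<178)]; print(len(q3),np.median(q3,0).round(1))
print(cyl(P,(516.5,-224),9,153,178,6.75),cyl(P3,(514.8,-223.5),9,153,178,6.75))
# wood-hole: dark pixels in board, side view
hsv=cv2.cvtColor(d["color"],cv2.COLOR_RGB2HSV); print(hsv[290:303,306:328,2])
```

```text
hole [ 517.3 -227.1   82. ]
75 [ 513.5 -230.9  165.9]
77 [ 512.  -229.5  164.7]
(array([ 511.51, -235.71]), 67, np.float64(1.99)) (array([ 515.16, -223.96]), 75, np.float64(0.86))
[[253 253 254 254 254 252 250 248 248 250 253 253 251 249 249 250 252 252
  252 252 249 248]
 [253 253 254 254 254 253 252 250 249 249 252 253 252 251 249 249 250 252
  252 252 251 248]
 [253 253 253 254 254 254 252 252 249 249 252 254 253 252 250 249 250 251
  252 252 251 249]
 [253 253 253 254 254 255 255 253 249 247 250 254 255 254 252 250 250 251
  251 252 252 250]
 [253 253 253 253 255 255 249 230 219 212 216 230 248 254 253 251 251 251
  251 252 252 252]
 [253 253 254 254 255 247 217 194 200 210 220 217 208 215 229 245 250 252
  252 251 252 253]
 [255 255 255 255 254 222 189 190 211 222 223 210 195 183 200 238 251 252
  254 254 255 255]
 [255 255 255 255 255 223 190 203 218 222 214 198 193 182 184 231 254 255
  255 255 255 255]
 [191 190 188 191 188 187 194 200 203 202 189 177 179 185 185 191 175 173
  177 180 185 184]
 [176 172 169 177 180 177 186 189 190 190 190 150 147 162 179 181 174 165
  162 166 171 168]
 [177 179 177 174 184 180 182 182 183 181 178 166 170 168 171 178 180 168
  165 167 173 171]
 [184 177 182 176 180 181 181 182 184 183 177 168 170 172 172 171 172 168
  165 166 168 174]
 [184 178 177 179 184 184 181 185 185 184 181 171 167 173 167 171 176 174
  165 163 170 176]]
```

Nose at (516.6,-225.4), hole near (517.4,-225.5), both in the side frame, and the play is 3.75 mm. Descending gently.

```bash
python3 -m inch '[[0.0042,0.0025,0.03,0,0,0],[0.007,0,0.05,0,0,0],[0.007,0,0.05,0,0,0],[0.007,0,0.05,0,0,0],[0.007,0,0.05,0,0,0],[0.007,0,0.05,0,0,0],[0.0028,0,0.02,0,0,0],[0,0,0,0,0,0]]'|grep -E "ee_pos|force|gap"; python3 -m inch '[[0.0014,0,0.01,0,0,0],[0.0014,0,0.01,0,0,0],[0.0007,0,0.005,0,0,0],[0,0,0,0,0,0]]'|grep -E "ee_pos|force|gap"; python3 -m inch '[[0.0007,0,0.005,0,0,0],[0.0007,0,0.005,0,0,0],[0,0,0,0,0,0]]'|grep -E "ee_pos|force|gap"
```

```text
ee_pos: [517.2, -225.0, 159.8]
wrist_force: [-0.4, 0.5, -3.0]
finger_gap: 20.5
ee_pos: [517.7, -225.1, 155.5]
wrist_force: [-0.5, -0.7, -1.7]
finger_gap: 20.1
ee_pos: [517.6, -225.0, 153.4]
wrist_force: [0.2, 0.4, -1.8]
finger_gap: 20.2
```

```bash
python3 -m inch '[[0.0007,0,0.005,0,0,0],[0.0007,0,0.005,0,0,0],[0,0,0,0,0,0]]'|grep -E "ee_pos|force|gap"; python3 -m inch '[[0.0007,0,0.005,0,0,0],[0.0007,0,0.005,0,0,0],[0,0,0,0,0,0]]'|grep -E "ee_pos|force|gap"
```

```text
ee_pos: [517.6, -225.0, 151.3]
wrist_force: [-0.1, -0.4, -1.5]
finger_gap: 20.3
ee_pos: [517.6, -225.0, 149.3]
wrist_force: [0.4, -0.3, -1.5]
finger_gap: 20.3
```

```bash
python3 -m inch '[[0.0021,0,0.015,0,0,0],[0.0021,0,0.015,0,0,0],[0.0028,0,0.02,0,0,0],[0.0028,0,0.02,0,0,0],[0,0,0,0,0,0]]'|grep -E "ee_pos|force|gap"; python3 -m inch '[[0.0035,0,0.025,0,0,0],[0.0035,0,0.025,0,0,0],[0.0035,0,0.025,0,0,0],[0.0035,0,0.025,0,0,0],[0.0035,0,0.025,0,0,0],[0.0035,0,0.025,0,0,0],[0,0,0,0,0,0]]'|grep -E "ee_pos|force|gap"; python3 -m inch '[[0.0014,0,0.01,0,0,0],[0.0014,0,0.01,0,0,0],[0.0007,0,0.005,0,0,0],[0,0,0,0,0,0]]'|grep -E "ee_pos|force|gap"
```

```text
ee_pos: [517.2, -224.8, 134.5]
wrist_force: [-0.1, -0.8, -2.6]
finger_gap: 20.4
ee_pos: [517.2, -224.8, 104.2]
wrist_force: [0.3, 0.6, -1.9]
finger_gap: 20.0
ee_pos: [517.7, -225.0, 99.9]
wrist_force: [-0.6, 0.3, -2.2]
finger_gap: 19.9
```

```bash
python3 -m inch '[[0.0007,0,0.005,0,0,0],[0,0,0,0,0,0]]'|grep -E "ee_pos|force"; python3 -m inch '[[0.0007,0,0.005,0,0,0],[0,0,0,0,0,0]]'|grep -E "ee_pos|force"
```

```text
ee_pos: [517.7, -225.0, 98.9]
wrist_force: [-0.9, -0.3, -2.3]
ee_pos: [517.6, -224.9, 97.8]
wrist_force: [-0.5, -0.4, -2.9]
```

```bash
python3 -m inch '[[0.0007,0,0.005,0,0,0],[0.0007,0,0.005,0,0,0],[0,0,0,0,0,0]]'|grep -E "ee_pos|force"; python3 -m inch '[[0.0007,0,0.005,0,0,0],[0,0,0,0,0,0]]'|grep -E "ee_pos|force"; python3 -m inch '[[0.0007,0,0.005,0,0,0],[0,0,0,0,0,0]]'|grep -E "ee_pos|force"
```

```text
ee_pos: [517.6, -224.9, 95.8]
wrist_force: [-0.1, -0.6, -1.4]
ee_pos: [517.7, -224.9, 94.8]
wrist_force: [0.5, 0.0, -1.0]
ee_pos: [517.6, -224.9, 93.8]
wrist_force: [-0.6, -0.3, -2.2]
```

```bash
python3 -m inch '[[0.0007,0,0.005,0,0,0],[0,0,0,0,0,0]]'|grep -E "ee_pos|force";  python3 -m inch '[[0.0004,0,0.0025,0,0,0],[0,0,0,0,0,0]]'|grep -E "ee_pos|force"
```

```text
ee_pos: [517.7, -224.9, 92.8]
wrist_force: [-0.5, 0.9, -1.9]
ee_pos: [517.8, -225.0, 92.5]
wrist_force: [-0.1, 0.6, -0.2]
```

```bash
python3 -m inch '[[0.0004,0,0.0025,0,0,0],[0,0,0,0,0,0]]'|grep -E "ee_pos|force"; python3 -m inch '[[0,0,0,0,0,0],[0,0,0,0,0,0],[0,0,0,0,0,0],[0,0,0,0,0,0],[0,0,0,0,0,0],[0,0,0,0,0,0]]' -1
```

```text
ee_pos: [517.8, -225.0, 92.5]
wrist_force: [-2.0, 0.8, 5.0]
time: 26.9
ee_pos: [517.8, -225.0, 91.9]
tool_rot: [2.307, 1.991, -0.157]
wrist_force: [0.3, -0.7, 0.2]
finger_gap: 85.4
```

```bash
python3 -m inch '[[-0.0028,0,-0.02,0,0,0],[-0.007,0,-0.05,0,0,0],[-0.0098,0,-0.07,0,0,0],[-0.014,0,-0.1,0,0,0],[-0.014,0,-0.1,0,0,0],[-0.014,0,-0.1,0,0,0],[-0.014,0,-0.1,0,0,0],[-0.014,0,-0.1,0,0,0],[-0.0098,0,-0.07,0,0,0],[0,0,0,0,0,0]]'|grep -E "ee_pos|force|gap"
python3 -m inch '[[0.1,0,-0.014,0,0,0],[0.15,0,-0.02,0,0,0],[0.15,0,-0.02,0,0,0],[0.15,0,-0.02,0,0,0],[0.15,0,-0.02,0,0,0],[0.1,0,-0.014,0,0,0],[0,0,0,0,0,0],[0,0,0,0,0,0]]'
python3 - <<'E'
from h import *; from plant import *
s=snapshot("side"); t=snapshot("top"); P=cloud(s); Pt=cloud(t); np.savez("pics/sideF.npz",**s)
print("medium",cyl(P,(517,-224),16,92,126,11),"large",cyl(P,(534,-106),19,92,133,13.5),"sleeve",cyl(P,(502.5,36),19,98,117,14.5))
q=P[(np.hypot(P[...,0]-517,P[...,1]+224)<16)&(P[...,2]>95)]; print("medium top z",np.percentile(q[:,2],[50,97,100]).round(1))
for lo,hi,c in((122,132,(517,-222)),(110,120,(527,-163)),(130,140,(534,-104))):
    q=Pt[(np.hypot(Pt[...,0]-c[0],Pt[...,1]-c[1])<18)&(Pt[...,2]>lo)&(Pt[...,2]<hi)]; print("top",len(q),q.mean(0).round(1) if len(q) else None)
# bearing in cup: side-view compare before/after below plate
a=load("pics/side0.npz")["color"][215:325,220:330,::-1]; b=s["color"][215:325,220:330,::-1]
cv2.imwrite("pics/f.png",cv2.resize(np.hstack([a,b]),(800,400),interpolation=cv2.INTER_CUBIC))
E
```

```text
ee_pos: [518.9, -226.1, 238.6]
wrist_force: [0.7, -0.3, 0.0]
finger_gap: 85.5
time: 28.7
ee_pos: [540.8, -66.0, 234.7]
tool_rot: [2.307, 1.992, -0.159]
wrist_force: [0.0, -0.3, 0.4]
finger_gap: 85.1
medium (array([ 517.82, -223.58]), 183, np.float64(1.96)) large (array([ 535.87, -106.03]), 186, np.float64(1.77)) sleeve (array([502.77,  37.08]), 94, np.float64(2.56))
medium top z [114.7 126.6 127.2]
top 53 [ 517.4 -221.9  126.4]
top 22 [ 527.  -164.   117.6]
top 2 [ 526.5 -114.7  131.6]
```

View pics/f.png

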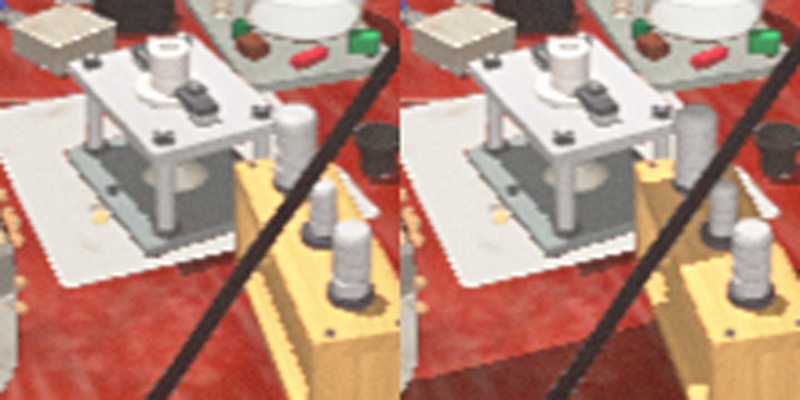

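The driver stands upright in its hole with its collar on the board (right panel 750,265), the other drivers are in place and the stand is unchanged. Handing in.

```bash
python3 -c "
from plant import *
o=observe(); print(o['time'],o['wrist_force'].round(1)); print(sign_off())"
```

```text
28.8 [ 0.2 -0.9 -0. ]
the job is handed in; nothing more can be done
None
```

I pressed the bearing out with the medium driver, stood the driver back in its own hole in the rack, and handed the job in at about 28.8 s. No verdict was reported.

**Pressing:** The nose went into the bore on the first try, with no contact at the mouth. I set the position from the sleeve seen in the cameras (about 3.9 mm off the stand's centre), so no feeling search was needed. The driver met the bearing about 83 mm above the stand's origin. The wrist force peaked at about 6 N during pressing, roughly 8 N after allowing for the driver's weight, then fell back to free level after about 13 mm of travel. I then took the nose down to about 60 mm, past the 63 mm mark.

**Last checks:**
- **Medium driver:** Its top is at about 127 mm (128 expected), upright and within about 0.5 mm of where it started. Both cameras agree, and I felt the collar touch the board before letting go.
- **Large driver:** It stands where it was in the side view. The top view saw too few points of it to confirm.
- **Small driver and bench block:** The small driver reads within 1 mm of its start (top view), and the block looks unmoved in the before-and-after picture. The loupe was only partly in that picture; the arm went nowhere near it.
- **Robot:** It is clear of everything, with wrist force near zero.

**Checks that failed or disagreed:**
- The bearing in the cup was not visible to the cameras. That it dropped is inferred from the force falling away and the depth reached.
- The side and top cameras differed by about 2.5 mm in y, so I worked from differences within each view.
- One side-view fit of the nose failed and was replaced by comparing the raw points.
- The press force read lower than the stated 13 N.

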